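# Pop open the fuse hatch of the key cutter

### The arm

A 6-joint arm with a two-finger parallel gripper is mounted at the origin on the work surface. World frame = base frame: x ahead of the robot, y to its left, z up, the work surface at z = 0. Lengths are in m, angles in rad, forces in N, time in s.
With the tool pointing down it reaches from about 0.325 to 0.775 m from the base axis. Payload 9.3 kg.
Tool frame: the origin (TCP) lies at the very end of the fingers, on their centre line; the grasp point (between the pads) lies 19 mm behind it; y points along the fingers, x is the direction in which the jaws open and shut, and the axes are right-handed (so a half turn about y gives the same grasp; the last joint's range is limited). The gripper opens to 85 mm and grips with 20 to 120 N. Pads are 22 mm wide; open, the fingers measure 114 mm over their backs; the gripper's body (76 mm by 85 mm) begins 54 mm behind the grasp point. The pads swing forward as they close: fully open they stand 13 mm farther back than shut.
Start: joints at [-1.403, 0.259, 0.021, 1.334, 0, 1.418], TCP at [0.173, -0.522, 0.231] pointing down, gripper open.
Joint ranges: [-3.04, 3.04], [-0.91, 1.82], [-1.04, 1.36], [-1.92, 1.95], [-1.52, 1.45], [-3.14, 3.14]. Speed limits (rad/s): [2.22, 2.22, 2.79, 3.14, 3.14, 3.14].

### API

Orientations are given as a rotation vector (axis times angle).
In Python, from rig import get_obs, vision, order gives the robot as it stands. The module is installed in compiled form; this text tells all that it offers.
- The arm moves only by the tool play_rows, never from a script. Its argument "targets" is a list of rows, each a list of 4 numbers: the shift along the tool's x, y, z in mm, then the turn about the tool's y in degrees. In form: [[x, y, z, spin], ...]. A call has 1 to 20 rows; each row shifts and turns the commanded pose from where the row before left it, along the tool's axes as they then stand; what a row does not reach is not made up. A row lasts 1/10 s, in which the tool goes at most 50 mm and 8.59 degrees, less where a joint would pass 70% of its speed; a pose out of reach is approached as far as the arm can. A call with a gripper value outside its range is refused whole. "fingers" is the closure in counts, from 0 (fully open) to 255 (shut), set as the call begins (left out, the last holds). The fingers move at their own pace and stop on an object; the grip force is fixed at half the most. Time passes only in rows, so rows that do not move let the fingers close. It gives the time, the measured TCP pose, the force and the opening at its end, in the units of the state.
- get_obs(): the state, without advancing time (a new reading comes with each control period).
- vision.read_camera(name): name is "scene" or "top" or "wrist"; returns (picture, depth): 400x640x3 uint8, red, green, blue; 400x640 float32, m along the optical axis (not along the pixel's ray), 0 where there is no reading.
- vision.camera_params(name): a dict with "mtx" (3x3 intrinsics, pixels), "R" (3x3) and "t" (3): a world point X has camera coordinates R X + t. Camera axes: x right, y down, z forward; pixel columns grow to the right and rows downward; lengths in m; the calibration is good to about 2 mm. A picture is of the moment at which its call begins: read the wrist's pose just before it. camera_params takes no time and is no camera call; for the wrist camera it gives the pose at the moment of the call.
- order.sign_off(): hands the job in, once; it reports no verdict.
The state is a dict: "t": time; "joints": joint angles; "joint_vel": joint speeds; "joint_efforts": joint torques, N m; "ee_pos": TCP position; "eef_rot": TCP orientation; "ft_force": force on the tool from outside, world axes, zero at the start; "moment": the same for the moment, N m; "finger_gap": finger opening in m.
Only numpy, scipy, OpenCV 4.12 (cv2) and the standard library are available. Lean on these libraries where they do the work, as an engineer would, in place of code of your own. Each camera call takes 0.05 s, during which the arm holds its last target. There are 200 camera calls.

### The job

A polish tin has been left on the small hatch of the key-cutting machine. With a fingertip, slide the tin along the deck until it stands flat on the bare part to the right of the small hatch, wholly clear of that hatch, without lifting it. Then press the small hatch once at its dark spot until the latch lets go, let it pop up and leave it standing open; do not press the larger hatch or disturb anything else, and grasp nothing.

Things in the scene. Friction and masses are not known exactly. Their poses are not given: they have to be found in the camera images.
- machine: low grey key-cutting machine, fixed. Origin: centre of its underside on the bench; x from its front (robot side) to its back, y to its left, z up. Casing x -110 to 110, y -145 to 145 mm, deck at z = 55. Two plain steel hatches lie in the deck, tops 1 mm proud: SMALL (x -90 to -13, y -30 to 30) and larger (same x, y 45 to 135). Cutter head behind x = 7, left of y = -55, 42 mm above the deck
- bare_deck (a point): middle of the bare part of the deck, right of the small hatch (machine x -51, y -85, z 55 mm); axes as the machine's. The bare part runs from y = -30 to a rim, 6 mm high, whose inner face is at machine y = -140; a like rim along its front edge has its inner face at machine x = -106
- tin: round flat aluminium polish tin with a darker lid, 50 mm diameter (51 over the lid), 20 mm tall, about 70 g, standing on the small hatch. Origin: centre of its underside
- hatch (a joint): small hatch, 77 x 60 x 3 mm plate hinged at its far edge (machine x = -12): angle 0 = latched, level; negative = pressed in; positive = front edge up. Push-push latch: pressed at its spot against 3 to 5 N to -0.12 rad (7.5 mm) or deeper (firm stop -0.14 rad, 8.7 mm) and let go, it springs up to 0.5 rad and stays. Pressed less, it stays latched; pressed when open, it shuts
- hatch_press (a point): centre of a flat dark round spot, 20 mm diameter, on top of the small hatch, 16 mm behind its front edge and midway across: the place to press. It moves with the hatch. Shut, it lies at x -74, y 0, z 56 mm in the machine's frame
- swarf (a joint): angle of the larger hatch (77 x 90 mm steel plate with a like spot, sprung): 0 = level, negative = pressed down. To be left alone
- oiler: small white plastic oil bottle with a black cap, 26 mm diameter, 65 mm tall, standing on the machine's deck towards the back of the bare right part. Origin: on its underside. Bystander
- padlock: brass padlock, 26 x 45 x 20 mm, lying on the bench to the right of the machine. Origin: on its underside. Bystander
- glue: steel glue can, 60 mm diameter, 120 mm tall, on the bench to the left of the machine. Origin: on its underside. Bystander
- hammer: hammer, 240 mm long, lying on the bench in front of the machine on the left. Origin: on its underside. Bystander
- brush: wooden shoe brush, 150 x 45 x 40 mm, on the bench in front of the machine on the right. Origin: on its underside. Bystander
- mug: white mug, 80 mm diameter, 90 mm tall, on the bench to the right of the machine. Origin: on its underside. Bystander
- last: wooden shoe last, about 220 x 75 x 50 mm, on the bench to the left of the machine. Origin: on its underside. Bystander
There are look-alikes about, which are no part of the job. What is shaped like the tin but blue is not meant.

How it is judged:
By the outcome, as a careful person would: the job done as asked, in the order asked, and still so for the second after the job is handed in, with the robot touching nothing.
It also fails if it takes over 48 s, if anything falls off the work surface, if the arm or the gripper's body presses on something with over 40 N, if the wrist force passes 120 N, or if a joint passes its speed limit or range.

## Working session

There is one attempt and no reset: what is moved stays moved. The work goes in short steps, Python scripts to look and compute and a tool call to move; the robot and the scene stay as the last step left them, time stands still between calls to the robot, and variables do not carry over. Pictures are saved under pics/ and viewed, about 8 in all and at most 12, crops included, and the job is handed in when it is done.

Besides the shell and the picture viewer there is one more tool, called by a JSON object that holds its "name" and its "arguments". play_rows: Moves the arm, as the interface text tells. Its arguments: {"type":"object","properties":{"targets":{"type":"array"},"fingers":{"type":"number"}},"required":["targets"]}

```bash
mkdir -p pics; cat > h.py <<'E'
import numpy as np, cv2
from rig import get_obs, vision, order
def shot(name,fn=None):
    p=vision.camera_params(name); im,d=vision.read_camera(name)
    if fn: cv2.imwrite('pics/'+fn,im[:,:,::-1])
    return im,d,p
def cast(p,u,v,z):
    r=p['R'].T@np.linalg.inv(p['mtx'])@np.array([u,v,1.]); c=-p['R'].T@p['t']
    return c+r*(z-c[2])/r[2]
def dep(p,d,u,v):
    zc=d[int(round(v)),int(round(u))]
    return p['R'].T@(np.linalg.inv(p['mtx'])@np.array([u,v,1.])*zc-p['t'])
def proj(p,X):
    c=p['mtx']@(p['R']@np.asarray(X)+p['t']); return c[:2]/c[2]
E
python3 - <<'E'
from h import *
a,d,p=shot('top','top0.png'); np.savez('top0.npz',a=a,d=d,**p)
b,e,q=shot('scene','scene0.png'); np.savez('scene0.npz',a=b,d=e,**q)
for x in(p,q): print(-x['R'].T@x['t'], x['R'].round(2).tolist(), x['mtx'][0,0])
print(get_obs())
E
```

```text
[0.44842355 0.07682042 0.92466239] [[0.01, -1.0, -0.0], [-0.99, -0.01, -0.13], [0.13, 0.0, -0.99]] 369.4099235520703
[ 0.98425283 -0.0326914   0.66208317] [[0.2, 0.98, 0.01], [0.79, -0.16, -0.6], [-0.58, 0.13, -0.8]] 363.2462356340489
{'t': 0.1, 'joints': array([-1.40258889e+00,  2.59114392e-01,  2.08587554e-02,  1.33371771e+00,
        1.31521003e-06,  1.41819965e+00]), 'joint_vel': array([-0.00109075, -0.00177527,  0.00153457, -0.00133692, -0.00047848,
        0.00068551]), 'joint_efforts': array([ 3.18381397e-03, -5.56693769e+01,  3.45069194e+01,  1.17583468e-02,
       -2.05327447e-04,  2.43317959e-05]), 'ee_pos': array([ 0.17338654, -0.52169081,  0.23074662]), 'eef_rot': array([-1.34320817,  0.97028426, -0.96889585]), 'ft_force': array([ 0.78111614, -0.19225204, -0.43229634]), 'moment': array([-0.00410866,  0.00978396, -0.04967122]), 'finger_gap': 0.08547057375833875}
```

View pics/top0.png

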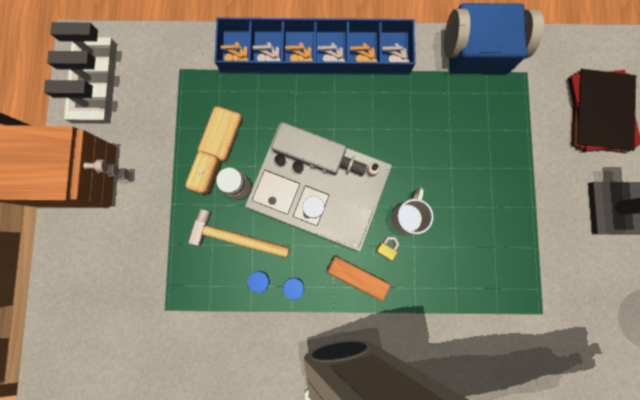

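View pics/scene0.png

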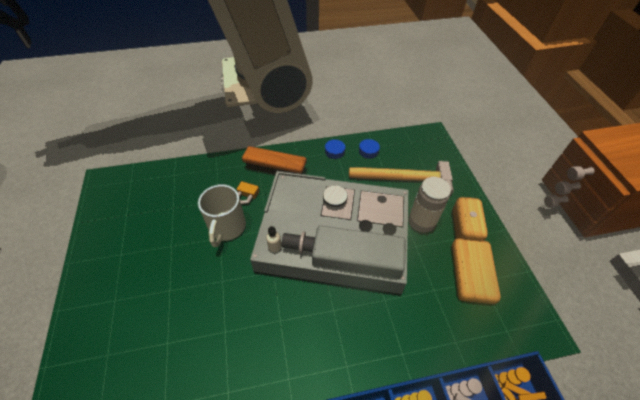

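The top view shows the machine at about (320,187). The silver tin is on the small hatch at (313,207), the larger hatch is at (275,192), the oiler at (374,168), the mug at (412,217) and the padlock at (388,249). The two blue look-alikes are at (258,282) and (293,288). The tin I want is the grey one on the small hatch. I'll confirm that in an enlarged crop and measure.

```bash
python3 - <<'E'
from h import *
T=np.load('top0.npz'); S=np.load('scene0.npz')
a=cv2.resize(T['a'][110:260,235:405],None,fx=4,fy=4,interpolation=cv2.INTER_CUBIC)
b=cv2.resize(S['a'][165:295,245:420],None,fx=4,fy=4,interpolation=cv2.INTER_CUBIC)
cv2.imwrite('pics/crop0.png',a[:,:,::-1])
# deck mask by height from depth (top)
def cloud(C):
    v,u=np.mgrid[0:400,0:640]; P=np.stack([u,v,np.ones_like(u)],-1)@np.linalg.inv(C['mtx']).T*C['d'][...,None]
    return (P-C['t'])@C['R']
X=cloud(T); ok=(X[...,0]>.2)&(X[...,0]<.7)
reg=np.zeros((400,640),bool); reg[110:260,235:405]=1
for lo,hi in((.045,.063),(.068,.085),(.085,.11)):
    m=(X[...,2]>lo)&(X[...,2]<hi)&reg
    n,l,st,c=cv2.connectedComponentsWithStats(m.astype(np.uint8))
    for i in range(1,n):
        if st[i,4]>40:
            q=X[l==i]; print(lo,st[i].tolist(),c[i].round(1),q.mean(0).round(4),np.median(q[:,2]).round(4))
m=((X[...,2]>.045)&(X[...,2]<.12)&reg).astype(np.uint8)
n,l,st,c=cv2.connectedComponentsWithStats(m); i=1+st[1:,4].argmax()
cn=max(cv2.findContours((l==i).astype(np.uint8),0,1)[0],key=cv2.contourArea)
print(cv2.approxPolyDP(cv2.convexHull(cn),4,True)[:,0].tolist())
pts=X[l==i][:,:2].astype(np.float32); r=cv2.minAreaRect(pts); print(r)
E
```

```text
0.045 [245, 137, 147, 114, 7795] [321.  197.1] [0.5644 0.0805 0.0544] 0.0544
0.045 [235, 178, 14, 20, 42] [244.  190.2] [0.5791 0.2641 0.0542] 0.0534
0.068 [301, 161, 37, 14, 59] [319.2 168.2] [0.6289 0.0852 0.0785] 0.0791
0.068 [235, 175, 12, 22, 46] [242.8 187.3] [0.5822 0.2622 0.0775] 0.0779
0.068 [303, 196, 21, 22, 371] [313.  206.7] [0.5388 0.0986 0.0754] 0.0752
0.068 [396, 203, 9, 29, 43] [398.9 218.5] [ 0.513  -0.0991  0.0762] 0.0766
0.085 [271, 123, 96, 51, 2517] [311.3 150.2] [0.6679 0.1037 0.0929] 0.0934
0.085 [368, 164, 11, 11, 66] [372.4 170. ] [ 0.622  -0.0366  0.0955] 0.0953
0.085 [235, 170, 11, 25, 80] [240.7 184.7] [0.5846 0.2621 0.1002] 0.1024
0.085 [398, 203, 7, 27, 55] [400.3 216.4] [ 0.5169 -0.0998  0.0886] 0.0889
[[280, 123], [391, 165], [359, 250], [245, 206]]
((0.592465341091156, 0.08686807006597519), (0.2910460829734802, 0.22021007537841797), 69.24500274658203)
```

View pics/crop0.png

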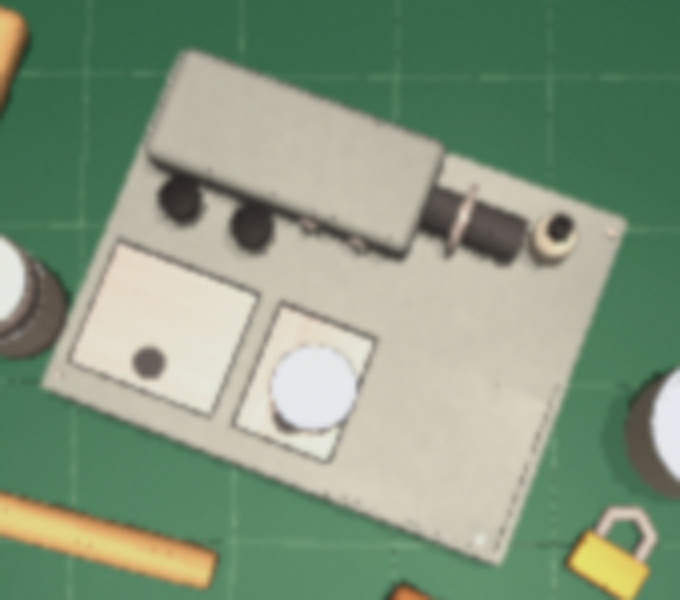

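The crop confirms it. The silver tin at crop (314,388) stands on the small hatch and half hides its dark spot at (287,420). The larger hatch has its own spot at (149,362). Next I'll compute the machine frame and the moves.

```bash
cat >> h.py <<'E'
from scipy.spatial.transform import Rotation as Ro
YAW=np.deg2rad(69.245-90); C0=np.array([.5925,.0869])
R2=np.array([[np.cos(YAW),-np.sin(YAW)],[np.sin(YAW),np.cos(YAW)]])
def m2w(x,y): return C0+R2@(np.array([x,y])/1000)
def w2m(X): return R2.T@(np.asarray(X)[:2]-C0)*1000
def tin(S,name,z=.076):
    p={k:S[k] for k in('mtx','R','t')}
    return p
E
python3 - <<'E'
from h import *
T=np.load('top0.npz'); S=np.load('scene0.npz')
print('yaw',np.degrees(YAW))
for n,(u,v) in dict(sBL=(282,302),sBR=(377,340),sFR=(330,463),sFL=(233,425),lFL=(70,360),lFR=(213,415),lBL=(118,240),lspot=(149,362),sspot=(287,421)).items():
    print(n,w2m(cast(T,235+u/4-.4,110+v/4-.4,.056)).round(1))
# tin top: low saturation bright disc
hsv=cv2.cvtColor(T['a'],cv2.COLOR_RGB2HSV)
for K,box,nm in((T,(295,190,332,225),'top'),(S,(315,178,355,212),'scene')):
    x0,y0,x1,y1=box; I=K['a'][y0:y1,x0:x1].astype(int)
    m=((I[...,2]-I[...,0]>-3)&(I[...,2]>185)).astype(np.uint8)
    cn=max(cv2.findContours(m,0,1)[0],key=cv2.contourArea); (u,v),r=cv2.minEnclosingCircle(cn)
    M=cv2.moments(m,True); u=x0+M['m10']/M['m00'];v=y0+M['m01']/M['m00']
    P=cast(K,u,v,.076); print(nm,(round(u,1),round(v,1)),r,m.sum(),P.round(4),w2m(P).round(1))
# machine corners check in scene view
for x,y in((-110,-145),(-110,145),(110,145),(110,-145)):
    print((x,y),proj(S,[*m2w(x,y),.055]).round(1),proj(T,[*m2w(x,y),.055]).round(1))
print('hatch spot in scene',proj(S,[*m2w(-74,0),.056]),'large spot',proj(S,[*m2w(-74,90),.056]))
print('oiler',w2m([.622,-.0366]))
R=Ro.from_rotvec(get_obs()['eef_rot']).as_matrix(); print(R.round(3), 'machine x dir',R2[:,0])
E
```

```text
yaw -20.754999999999995
sBL [-11.5  29.6]
sBR [-12.3 -31.4]
sFR [-90.3 -31.9]
sFL [-90.2  29.5]
lFL [-89.4 133.9]
lFR [-89.   42.7]
lBL [-12.1 134.9]
lspot [-73.5  89.8]
sspot [-76.5   0.7]
top (313.1, 206.5) 10.426528930664062 337 [0.5391 0.0985 0.076 ] [-54.1  -8.1]Traceback (most recent call last):
  File "<stdin>", line 11, in <module>
ValueError: max() iterable argument is empty
```

```bash
python3 - <<'E'
from h import *
T=np.load('top0.npz'); S=np.load('scene0.npz')
for c in((-110,-145),(-110,145),(110,-145)): print(c,proj(S,[*m2w(*c),.055]).round(1))
print('hatch spot in scene',proj(S,[*m2w(-74,0),.056]),'large spot',proj(S,[*m2w(-74,90),.056]),'tin top',proj(S,[*m2w(-54,-8),.076]))
print('oiler',w2m([.622,-.0366]))
o=get_obs();R=Ro.from_rotvec(o['eef_rot']).as_matrix(); print(R.round(3), 'mx',R2[:,0])
for n,w in dict(start=(-54,60),pre=(-54,45),spot=(-74,0)).items(): print(n,m2w(*w).round(4))
print('az toolx',np.degrees(np.arctan2(R[1,0],R[0,0])),'az z',np.degrees(np.arctan2(R[1,2],R[0,2])))
E
```

```text
(-110, -145) [276.6 172.2]
(-110, 145) [408.  189.1]
(110, -145) [249.8 259.3]
hatch spot in scene [339.21844339 192.90215904] large spot [381.55254435 198.47522211] tin top [334.6788253  193.86852099]
oiler [  71.35059787 -105.03138666]
[[ 0.315 -0.     0.949]
 [-0.949  0.001  0.315]
 [-0.001 -1.     0.   ]] mx [ 0.93510429 -0.35437264]
start [0.5633 0.1621]
pre [0.558  0.1481]
spot [0.5233 0.1131]
az toolx -71.61927276759631 az z 18.38071522243502
```

The geometry agrees: machine corners and hatch corners match within about 2 mm, and the tin is at machine (-54,-8). I'll shut the fingers, travel high to the left of the tin, then turn so the tool's -z faces the machine's right.

{"name": "play_rows", "arguments": {"targets": [[-12,0,14,0],[-26,0,29,0],[-26,0,29,0],[-26,0,29,0],[-26,0,29,0],[-26,0,29,0],[-26,0,29,0],[-26,0,29,0],[-26,0,29,0],[-26,0,29,0],[-26,0,29,0],[-26,0,29,0],[-26,0,29,0],[-26,0,29,0],[-26,0,29,0],[-26,0,29,0],[-26,0,29,0],[-26,0,29,0],[-26,0,29,0],[-26,0,29,0]], "fingers": 255}}

```text
t: 2.1
ee_pos: [0.5496, 0.1387, 0.2312]
eef_rot: [-1.344, 0.97, -0.969]
ft_force: [0.6, -0.6, 1.0]
finger_gap: 0.0001
```

{"name": "play_rows", "arguments": {"targets": [[0,0,0,-7],[0,0,0,-8],[0,0,0,-8],[0,0,0,-8],[0,0,0,-8],[0,0,0,-8],[0,0,0,-4],[0,0,0,0],[0,0,0,0]]}}

```text
t: 3.0
ee_pos: [0.5495, 0.1368, 0.2313]
eef_rot: [-1.552, 0.284, -0.284]
ft_force: [-0.2, -0.9, -0.0]
finger_gap: 0.0001
```

```bash
cat > st.py <<'E'
from h import *
o=get_obs();R=Ro.from_rotvec(o['eef_rot']).as_matrix()
print('t',o['t'],'machine',w2m(o['ee_pos']).round(1),'z',o['ee_pos'][2].round(4),'az x-mx',(np.degrees(np.arctan2(R[1,0],R[0,0])-YAW)).round(2),'gap',o['finger_gap'],o['ft_force'].round(1),o['joints'].round(2))
E
python3 st.py
```

```text
t 3.0 machine [-57.9  31.4] z 0.2313 az x-mx 0.02 gap 0.00010079185611475705 [-0.2 -0.9 -0. ] [0.1  0.29 0.06 1.35 0.   2.03]
```

{"name": "play_rows", "arguments": {"targets": [[4,10,5,0],[0,25,0,0],[0,25,0,0],[0,25,0,0],[0,25,0,0],[0,20,0,0],[0,15,0,0],[0,10,0,0],[0,7,0,0],[0,4,0,0],[0,2,0,0],[0,0,0,0],[0,0,0,0]]}}

```text
t: 4.3
ee_pos: [0.5559, 0.1397, 0.0638]
eef_rot: [-1.552, 0.282, -0.283]
ft_force: [0.1, 0.8, -0.0]
finger_gap: -0.0002
```

```bash
python3 st.py; python3 - <<'E'
from h import *
a,d,p=shot('wrist'); b,e,q=shot('scene')
b=cv2.resize(b[140:290,215:435],(640,436),interpolation=cv2.INTER_CUBIC)
cv2.imwrite('pics/w1.png',cv2.resize(np.vstack([a,b[:400]]),(480,600))[:,:,::-1])
E
```

```text
t 4.3 machine [-53.   36.4] z 0.0638 az x-mx 0.13 gap -0.00021593870876321307 [ 0.1  0.8 -0. ] [ 0.1   0.39 -0.22  0.95  0.    2.03]
```

View pics/w1.png

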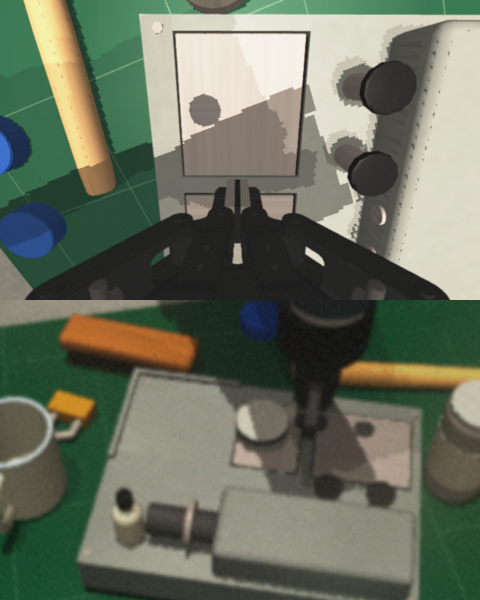

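The fingertips are in the gap between the hatches, with the tin on their right and nothing touched. I'll push to the right now.

{"name": "play_rows", "arguments": {"targets": [[-1,0,-2,0],[0,0,-3,0],[0,0,-4,0],[0,0,-4,0],[0,0,-4,0],[0,0,-4,0],[0,0,-4,0],[0,0,-4,0],[0,0,-4,0],[0,0,-4,0],[0,0,-4,0],[0,0,-4,0],[0,0,-4,0],[0,0,-4,0],[0,0,-3,0],[0,0,-2,0],[0,0,0,0]]}}

```text
t: 6.1
ee_pos: [0.5341, 0.0855, 0.0633]
eef_rot: [-1.552, 0.283, -0.283]
ft_force: [0.6, -0.2, -0.8]
finger_gap: -0.0002
```

```bash
python3 st.py; python3 - <<'E'
from h import *
b,e,q=shot('scene'); a,d,p=shot('top')
b=cv2.resize(b[150:275,230:420],(760,500),interpolation=cv2.INTER_CUBIC)
cv2.imwrite('pics/s2.png',b[:,:,::-1])
for y in(-35,-45,-55): print(y,[(proj(q,[*m2w(-54,y),.076])-[230,150])*4])
E
```

```text
t 6.1 machine [-54.1 -22. ] z 0.0633 az x-mx 0.12 gap -0.00023806512976110107 [ 0.6 -0.2 -0.8] [ 0.    0.35 -0.3   0.92 -0.    1.93]
-35 [array([366.79800687, 168.62033957])]
-45 [array([347.64975582, 166.09252644])]
-55 [array([328.54472109, 163.57041841])]
```

View pics/s2.png

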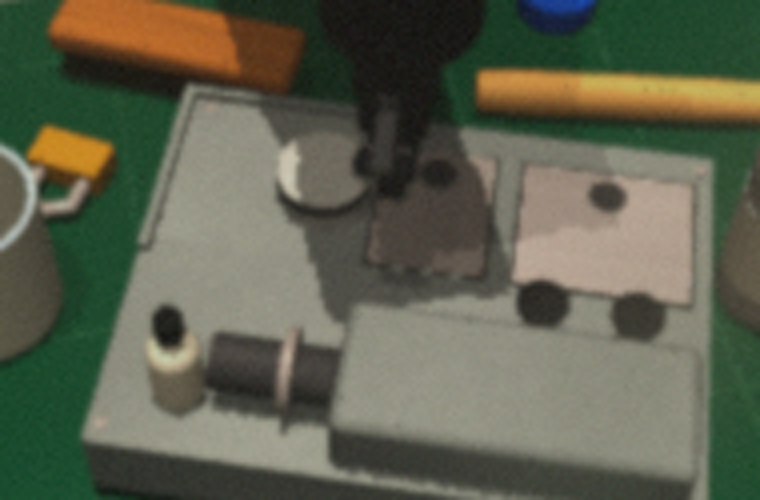

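The tin is flat at crop (323,170), which is machine y of about -58, and is moving straight. I'll push 25 mm more, then back off and rise.

{"name": "play_rows", "arguments": {"targets": [[0,0,-2,0],[0,0,-4,0],[0,0,-4,0],[0,0,-4,0],[0,0,-4,0],[0,0,-3,0],[0,0,-2,0],[0,0,-2,0],[0,0,0,0],[0,0,4,0],[0,0,10,0],[0,-10,12,0],[0,-20,10,0],[0,-20,0,0],[0,-15,0,0],[0,-5,0,0],[0,0,0,0]]}}

```text
t: 7.9
ee_pos: [0.5386, 0.0968, 0.1341]
eef_rot: [-1.552, 0.281, -0.283]
ft_force: [-0.7, 0.3, -0.9]
finger_gap: 0.0001
```

```bash
python3 st.py; python3 - <<'E'
from h import *
b,e,q=shot('scene'); a,d,p=shot('top')
c1=cv2.resize(b[150:275,230:420],(760,500),interpolation=cv2.INTER_CUBIC)
cv2.imwrite('pics/s3.png',c1[:,:,::-1])
for y in(-80,-85,-90): print(y,[(proj(q,[*m2w(-54,y),.076])-[230,150])*4])
v,u=np.mgrid[0:400,0:640]
for nm,K,dd in(('scene',q,e),('top',p,d)):
    X=(np.stack([u,v,np.ones_like(u)],-1)@np.linalg.inv(K['mtx']).T*dd[...,None]-K['t'])@K['R']
    M=(X[...,:2]-C0)@R2*1000
    m=(X[...,2]>.070)&(X[...,2]<.082)&(M[...,0]>-100)&(M[...,0]<0)&(M[...,1]<-45)&(M[...,1]>-130)
    print(nm,m.sum(),M[m].mean(0).round(1),M[m].min(0).round(1),M[m].max(0).round(1),np.percentile(X[m][:,2],[5,50,95]).round(4))
E
```

```text
t 7.9 machine [-53.9  -9.9] z 0.1341 az x-mx 0.18 gap 0.00011570008527041714 [-0.7  0.3 -0.9] [ 0.02  0.3  -0.17  1.1   0.    1.95]
-80 [array([280.97024823, 157.28998178])]
-85 [array([271.4874567 , 156.03813247])]
-90 [array([262.01532408, 154.78769027])]
scene 385 [-50.3 -82.2] [ -75.5 -108.3] [-26.4 -57.5] [0.0718 0.074  0.0756]
top 9 [ -46.8 -106. ] [ -56.1 -108.2] [ -38.1 -103.2] [0.0722 0.0733 0.0752]
```

View pics/s3.png

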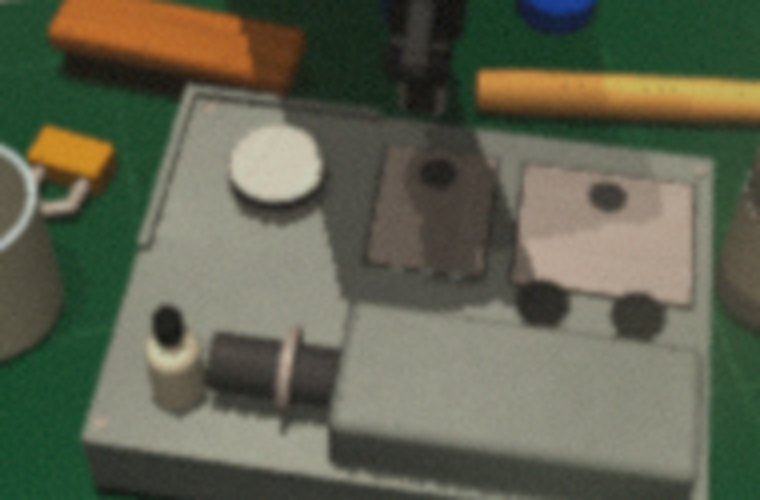

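The tin is flat on the bare deck at about (-51,-82), about 26 mm clear of the hatch edge. The spot is at crop (438,173), or scene (339.5,193.3), within half a pixel of the prediction. I'll turn 90° so the narrow side of the tip lies along the hatch, centre over the spot, and come down to just above it.

{"name": "play_rows", "arguments": {"targets": [[-10,0,5,0],[-11,0,5,0],[0,0,0,-8],[0,0,0,-8],[0,0,0,-8],[0,0,0,-8],[0,0,0,-8],[0,0,0,-8],[0,0,0,-8],[0,0,0,-8],[0,0,0,-8],[0,0,0,-8],[0,0,0,-8],[0,0,0,-2],[0,15,0,0],[0,20,0,0],[0,20,0,0],[0,10,0,0],[0,3,0,0],[0,0,0,0]]}}

```text
t: 10.0
ee_pos: [0.5217, 0.1131, 0.0653]
eef_rot: [-1.358, -0.94, 0.941]
ft_force: [-0.5, -0.1, 0.3]
finger_gap: 0.0003
```

```bash
python3 st.py
```

```text
t 10.0 machine [-75.5  -0.6] z 0.0653 az x-mx 90.15 gap 0.0002969649975889489 [-0.5 -0.1  0.3] [ 0.06  0.34 -0.31  0.92  0.    0.42]
```

{"name": "play_rows", "arguments": {"targets": [[0,4,0,0],[0,3,0,0],[0,2,0,0],[0,2,0,0],[0,2,0,0],[0,0,0,0]]}}

```text
t: 10.6
ee_pos: [0.5221, 0.1128, 0.0523]
eef_rot: [-1.358, -0.94, 0.94]
ft_force: [0.3, 0.9, 3.5]
finger_gap: 0.0001
```

Contact is 3.5 N. I'll press on to the latch depth.

{"name": "play_rows", "arguments": {"targets": [[0,1.5,0,0],[0,1.5,0,0],[0,1,0,0],[0,0,0,0]]}}

```text
t: 11.0
ee_pos: [0.5223, 0.1127, 0.0483]
eef_rot: [-1.359, -0.941, 0.94]
ft_force: [1.4, -0.2, 4.2]
finger_gap: 0.0
```

{"name": "play_rows", "arguments": {"targets": [[0,0.5,0,0],[0,0,0,0]]}}

```text
t: 11.2
ee_pos: [0.5223, 0.1127, 0.0481]
eef_rot: [-1.359, -0.941, 0.94]
ft_force: [1.5, -1.5, 5.7]
finger_gap: -0.0002
```

{"name": "play_rows", "arguments": {"targets": [[0,0.5,0,0],[0,0,0,0]]}}

```text
t: 11.4
ee_pos: [0.5224, 0.1127, 0.048]
eef_rot: [-1.359, -0.941, 0.939]
ft_force: [-0.8, -0.3, 9.0]
finger_gap: 0.0002
```

The force is rising with almost no travel, so it is on the firm stop. I'll release straight up.

{"name": "play_rows", "arguments": {"targets": [[0,-15,0,0],[0,-35,0,0],[0,-40,0,0],[0,-40,0,0],[0,-30,10,0],[0,-10,30,0],[0,0,40,0],[0,0,40,0],[0,0,30,0],[0,0,0,0],[0,0,0,0],[0,0,0,0]]}}

```text
t: 12.6
ee_pos: [0.3821, 0.1655, 0.2171]
eef_rot: [-1.358, -0.94, 0.94]
ft_force: [-0.0, 0.5, 0.8]
finger_gap: 0.0002
```

```bash
python3 st.py; python3 - <<'E'
from h import *
b,e,q=shot('scene'); a,d,p=shot('top')
c1=cv2.resize(b[130:290,200:440],(660,440),interpolation=cv2.INTER_CUBIC)
cv2.imwrite('pics/s4.png',c1[:,:,::-1])
v,u=np.mgrid[0:400,0:640]
for nm,K,dd in(('scene',q,e),('top',p,d)):
    X=(np.stack([u,v,np.ones_like(u)],-1)@np.linalg.inv(K['mtx']).T*dd[...,None]-K['t'])@K['R']
    M=(X[...,:2]-C0)@R2*1000
    m=(X[...,2]>.070)&(X[...,2]<.082)&(M[...,0]>-100)&(M[...,0]<0)&(M[...,1]<-45)&(M[...,1]>-130)
    if m.sum(): print(nm,m.sum(),M[m].mean(0).round(1),M[m].min(0).round(1),M[m].max(0).round(1))
    for y0,y1 in((-25,25),(50,130)):
        h=(M[...,0]>-85)&(M[...,0]<-18)&(M[...,1]>y0)&(M[...,1]<y1)&(X[...,2]>.03)&(X[...,2]<.12)
        print(nm,y0,h.sum(),'slope,z at hinge',np.polyfit(-12-M[h][:,0],X[h][:,2]*1000,1).round(3))
E
```

```text
t 12.6 machine [-224.6   -1.1] z 0.2171 az x-mx 90.13 gap 0.00024284786408037366 [-0.   0.5  0.8] [ 0.21  0.04 -0.29  1.25 -0.    0.57]
scene 381 [-50.4 -82.2] [ -76.8 -107.7] [-26.2 -57.3]
scene -25 821 slope,z at hinge [ 0.55  55.457]
scene 50 1000 slope,z at hinge [1.0000e-03 5.5194e+01]
top 377 [-53.8 -83.4] [ -78.6 -108.2] [-28.6 -58. ]
top -25 578 slope,z at hinge [ 0.461 57.746]
top 50 932 slope,z at hinge [4.0000e-03 5.4894e+01]
```

View pics/s4.png

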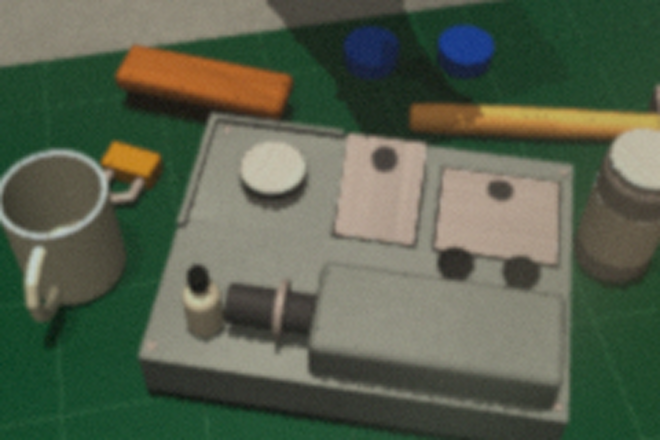

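The small hatch stands open (crop 380,190), with a slope of about 0.5 rad. The tin is flat on the bare deck at (273,168), the larger hatch is level, and the bystanders haven't moved. The arm is clear.

```bash
python3 -c "
from rig import order; order.sign_off()"
```

```text
the job is handed in; nothing more can be done
```

The tin is on the bare deck and the small hatch is standing open; I handed the job in at about 12.7 s.

- **Tin:** with the shut fingertips I slid it to machine (-52, -83) mm. It is flat, with its nearest edge about 27 mm clear of the hatch.
- **Small hatch:** I pressed it once at its spot. The force rose from about 4 N to 9 N at the firm stop, and then I let go straight up. Depth readings put it open at about 0.43 rad (top camera) to 0.50 rad (scene camera).
- **Everything else:** the larger hatch is still level. The bystanders in the last picture look undisturbed, though I judged that by eye. The shoe last was out of that crop.
- **Arm:** it is clear of everything and touching nothing.

No check failed. The two cameras differed by about 3 mm on the tin's position and 0.07 rad on the hatch angle, and neither changes the result.

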